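# Uncover the cutting tank and seat the blank against its pins

## Robot

A 7-joint arm with a two-finger parallel gripper is mounted at the origin on the work surface. World frame = base frame: x ahead of the robot, y to its left, z up, the work surface at z = 0. Lengths are in m, angles in rad, forces in N, time in s.
With the tool pointing down it reaches from about 0.35 to 0.9 m from the base axis. Payload 8.1 kg.
Tool frame: the origin (TCP) lies between the finger pads; the fingertips stand ahead of it and the grasp point (between the pads) is the TCP (arm.nose_length is the z of the fingertips in the tool frame, in m); z points along the fingers, y is the line along which they close (so a half turn about z gives the same grasp; the last joint's range is limited). The gripper opens to 92 mm and grips with 3 to 60 N. Pads are 19 mm wide; open, the fingers measure 130 mm over their backs; the gripper's body (75 mm by 190 mm) begins 47 mm behind the grasp point.
Start: joints at [1.204, 0.434, 0.025, 1.573, -0.012, 1.134, -0.075], TCP at [0.163, -0.603, 0.246] pointing down, gripper open.
Joint ranges: [-2.62, 2.62], [-0.44, 2.09], [-1.27, 1.32], [0.08, 2.57], [-1.32, 4.46], [0.12, 2], [-2.74, 2.74]. Speed limits (rad/s): [2.22, 2.22, 3.01, 3.01, 3.14, 3.14, 3.14].

## Interface

Orientations are given as a rotation vector (axis times angle).
In Python, from cell import sensors, optics, arm gives the robot as it stands.
- The arm moves only by the tool arm_command, never from a script. Its argument "deltas" is one flat list of numbers, 7 for each row, row after row: the turn, a rotation vector about the world's x, y, z as a fraction of full scale, then the shift along the world's x, y, z as a fraction of full scale, then the finger opening in mm, from 0 to 91.8. In form: [wx, wy, wz, dx, dy, dz, fingers, wx, wy, wz, dx, dy, dz, fingers, ...]. A call has 1 to 20 rows; each row is the pose to reach, as a shift and turn from the pose commanded when the call began; what a row does not reach only later rows make up. Full scale, the value 1, is 1 m for a shift and 90 degrees for a turn. A row lasts 1/10 s, in which the tool goes at most 50 mm and 8.59 degrees, less where a joint would pass 70% of its speed; a pose out of reach is approached as far as the arm can. A call with a number of a shift or a turn outside -1 to 1 is refused whole. A call with a gripper value outside its range is refused whole. The fingers move at their own pace and stop on an object; "force" is the grip in N (left out, the last holds). Time passes only in rows, so rows that repeat a pose let the fingers close. It gives the time, the measured TCP pose, the force, the opening and the grip force at its end, in the units of the state.
- sensors.observe(): the state, without advancing time (a new reading comes with each control period).
- optics.get_image(name): name is "side" or "top" or "wrist"; returns the picture (400x640x3 uint8, blue, green, red); there is no depth.
- optics.calibration(name): a dict with "camera_matrix" (3x3 intrinsics, pixels), "D" ([k1, k2, p1, p2, k3] as OpenCV has them; the pictures are not rectified), "rvec" (rotation vector, rad) and "tvec" (3), from world to camera coordinates, as OpenCV has them. Camera axes: x right, y down, z forward; pixel columns grow to the right and rows downward; lengths in m; the calibration is good to about 2 mm. A picture is of the moment at which its call begins: read the wrist's pose just before it. calibration takes no time and is no camera call; for the wrist camera it gives the pose at the moment of the call.
- arm.sign_off(): hands the job in; it is judged then, once.
The state is a dict: "clock": time; "joints": joint angles; "dq": joint speeds; "joint_efforts": joint torques, N m; "position": TCP position; "ee_rot": TCP orientation; "force": force on the tool from outside, world axes, zero at the start; "ft_torque": the same for the moment, N m; "width": opening from 0.0 (shut) to 1.0 (fully open); "gripper_force": force on a finger pad.
Only numpy, scipy, OpenCV 4.12 (cv2) and the standard library are available. Lean on these libraries where they do the work, as an engineer would, in place of code of your own. Each camera call takes 0.05 s, during which the arm holds its last target. There are 200 camera calls.

## Task

Lift the blue lid off the steel tank by its knob and set it down, not drop it, flat and knob up inside the empty drip tray. Then nudge the brass blank across the tank floor until it touches all three red locating pins, and leave it there. Leave the other things on the bench where they are.

Things in the scene. Friction and masses are not known exactly. Their poses are not given: they have to be found in the camera images.
- tank: Open round steel tank fixed to the bench: outside diameter 192, wall 4, height 44, floor 6 thick (inner floor at z = 6; inner diameter 184). Origin: centre of the underside, z up. The nest lies towards its +x. A fixed gauge on a mast, 152 tall, stands outside the wall on its (+x,+y) diagonal, between 94 and 136 from the tank's axis, 52 wide; so it points 45 degrees to the left of tank +x.
- nest (a point): Where the centre of the blank's underside is when the blank touches all three pins: on the inner floor of the tank, 36 from the tank axis along tank +x; its axes are those of the tank. The three fixed red upright pins, diameter 12, 26 tall from the floor, have their axes 36 from this point, at 0, +60 and -60 degrees from tank +x; the nest is open towards tank -x.
- lid: Loose blue round lid, about 0.35 kg, at first on the tank with 8 mm play about its centre. From the origin (centre of underside) up: a grey locating disc of diameter 168, 8 thick; the blue plate of diameter 196, from z = 8 to 14, which rests on the tank rim; a stem of diameter 18; a black round knob of diameter 34 from z = 28 to 54.
- lid_knob (a point): Centre of the lid's black round knob (diameter 34, 26 tall), 41 above the lid's origin, on its axis.
- blank: Loose brass disc, diameter 60, 24 tall, about 0.5 kg, lying flat on the inner floor of the tank, hidden under the lid at first, 30 to 60 from the nest on its open side. Origin: centre of the underside, z along its axis. It slides with ordinary dry friction.
- tray: The empty green round drip tray, fixed to the bench: outside diameter 224, inner diameter 216, floor 4 thick, rim top 15 above the bench. Origin: centre of its underside. The lid rests in it on its grey locating disc with 10 mm play all round.
- full_tray: A second, identical green drip tray, fixed, that is already occupied by the jar and the pipe elbow. Origin: centre of its underside. Not to be used. (Fixed equipment 100 to 220 tall, with a wire spool, stands along the back of the bench, all of it more than 740 ahead of the robot base; a flat fixed keyboard, 18 tall, lies less than 320 ahead of it.)
- jar: Loose amber jar, diameter 64, 100 tall, standing in the occupied tray. Origin: centre of its underside. Bystander.
- elbow: Loose grey plastic pipe elbow, 86 tall, base diameter 52, its upper branch reaching 52 along its own +x at 60 high; stands in the occupied tray. Origin: centre of its underside. Bystander.
- bottle: White plastic bottle, diameter 64, 170 tall. Origin: centre of its underside. Bystander.
- can: Yellow can, diameter 64, 140 tall. Origin: centre of its underside. Bystander.
- wrench: Steel wrench, 180 long, lying on the bench at the right. Bystander.
- driver: Red-handled screwdriver, 190 long, lying on the bench at the left. Bystander.

How it is judged:
By the outcome, as a careful person would: the job done as asked, in the order asked, and still so for the second after the job is handed in, with the robot touching nothing.
It also fails if it takes over 67 s, if anything falls off the work surface, if the arm or the gripper's body presses on something with over 40 N, if the wrist force passes 120 N, or if a joint passes its speed limit or range.

## Working session

There is one attempt and no reset: what is moved stays moved. The work goes in short steps, Python scripts to look and compute and a tool call to move; the robot and the scene stay as the last step left them, time stands still between calls to the robot, and variables do not carry over. Pictures are saved under pics/ and viewed, at most 10 in all, crops included, and the job is handed in when it is done.

Besides the shell and the picture viewer there is one more tool, called after "Request:" as a command line: name --argument value ..., lists and objects as JSON in quotes. arm_command: Moves the arm, as the interface text tells. Its arguments: {"type":"object","properties":{"deltas":{"type":"array","items":{"type":"number"}},"force":{"type":"number"}},"required":["deltas"]}

```bash
ls; mkdir -p pics; python3 - <<'E'
from cell import sensors, optics, arm
import cv2
print(sensors.observe()); print(arm.nose_length)
for n in("top","side"):
    im=optics.get_image(n); cv2.imwrite(f"pics/{n}0.png",im)
    c=optics.calibration(n); print(c)
print(optics.calibration("wrist"))
E
```

```text
pics
{'clock': 0.0, 'joints': array([ 1.20441244,  0.43519441,  0.02502315,  1.57410885, -0.01159728,
        1.13397505, -0.07502424]), 'dq': array([-4.07451932e-04, -6.11099715e-05,  8.72695056e-04,  1.63706981e-03,
        2.34177588e-04,  3.48457572e-04,  2.96944381e-04]), 'joint_efforts': array([-5.19195055e-04, -6.67844582e+01,  9.85142179e-01, -3.14466512e+01,
       -6.04572985e-02,  4.30284650e-02,  1.69431360e-04]), 'position': array([ 0.16275343, -0.60294138,  0.24495873]), 'ee_rot': array([-3.11283116e+00, -4.12893629e-01,  5.70131014e-04]), 'force': array([-0.23106631, -0.0355453 , -0.96667418]), 'ft_torque': array([-0.02226877,  0.00783223,  0.00411506]), 'gripper_force': 0.0, 'width': 1.0030475127739062}
0.019
{'camera_matrix': array([[482.5726558 ,   0.        , 321.5421073 ],
       [  0.        , 482.5726558 , 200.42731099],
       [  0.        ,   0.        ,   1.        ]]), 'D': array([0.03107275, 0.        , 0.        , 0.        , 0.        ]), 'rvec': array([ 2.16962109, -2.19002771,  0.09915896]), 'tvec': array([-0.00886791,  0.59959633,  1.69082877])}
{'camera_matrix': array([[451.40968071,   0.        , 320.55480464],
       [  0.        , 451.40968071, 197.49854126],
       [  0.        ,   0.        ,   1.        ]]), 'D': array([-0.06869785,  0.        ,  0.        ,  0.        ,  0.        ]), 'rvec': array([ 0.74695606, -2.57861298,  1.09681787]), 'tvec': array([0.51473708, 0.28716884, 1.63247199])}
{'camera_matrix': array([[279.96174364,   0.        , 317.56501198],
       [  0.        , 279.96174364, 200.45816122],
       [  0.        ,   0.        ,   1.        ]]), 'D': array([-0.04561838,  0.        ,  0.        ,  0.        ,  0.        ]), 'rvec': array([-2.30715147,  1.76648098,  0.25566811]), 'tvec': array([-0.62308168, -0.03510123,  0.39175829])}
```

View pics/top0.png

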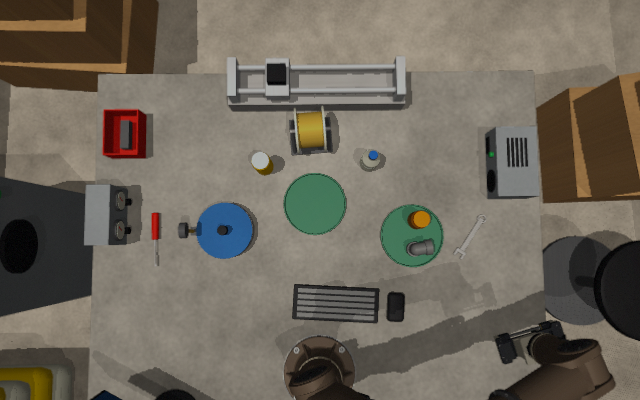

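View pics/side0.png

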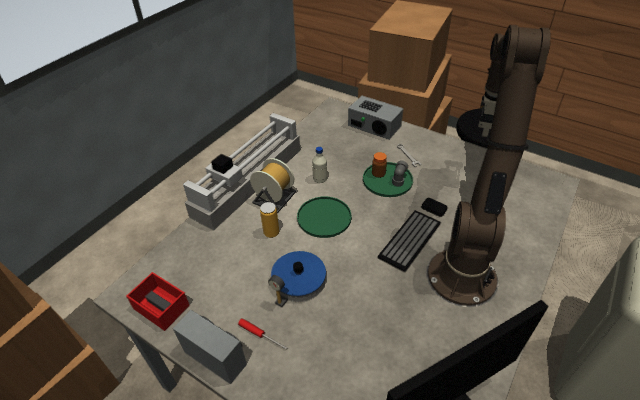

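The top view shows the lid at (225,230) with its knob at (223,230) and the gauge on the world +y side at (188,230). The empty tray is at (315,204) and the full tray at (412,236). The can and bottle are at (262,163) and (370,160). The side view agrees, and the path from tank to tray is clear.

```bash
cat > h.py <<'E'
from cell import sensors, optics, arm
import cv2, numpy as np
def plane(c,px,z):
    """pixels (N,2) -> world points on the plane at height z"""
    p=cv2.undistortPoints(np.float64(px).reshape(-1,1,2),c["camera_matrix"],c["D"]).reshape(-1,2)
    R=cv2.Rodrigues(c["rvec"])[0]; o=-R.T@np.ravel(c["tvec"])
    d=np.c_[p,np.ones(len(p))]@R
    return o+d*((z-o[2])/d[:,2])[:,None]
def mask(im,lo,hi):
    return cv2.inRange(cv2.cvtColor(im,cv2.COLOR_BGR2HSV),np.array(lo),np.array(hi))
def blobs(m,amin=30):
    cs=cv2.findContours(m,cv2.RETR_EXTERNAL,cv2.CHAIN_APPROX_NONE)[0]
    return sorted([c[:,0,:] for c in cs if cv2.contourArea(c)>=amin],key=lambda c:-cv2.contourArea(c))
def circ(P):
    """least-squares circle: x,y,radius,rms"""
    A=np.c_[2*P[:,:2],np.ones(len(P))]; s=np.linalg.lstsq(A,(P[:,:2]**2).sum(1),rcond=None)[0]
    r=np.sqrt(s[2]+s[0]**2+s[1]**2); return np.array([s[0],s[1],r,np.std(np.hypot(*(P[:,:2]-s[:2]).T)-r)])
E
python3 - <<'E'
from h import *
np.set_printoptions(precision=4,suppress=True)
for n in("top","side"):
    im=cv2.imread(f"pics/{n}0.png"); c=optics.calibration(n)
    for b in blobs(mask(im,(55,60,30),(90,255,255)),300)[:2]: print(n,"tray",b.mean(0),circ(plane(c,cv2.convexHull(b)[:,0],.015)))
    for b in blobs(mask(im,(100,120,40),(125,255,255)),300)[:1]:
        print(n,"lid",b.mean(0),circ(plane(c,cv2.convexHull(b)[:,0],.05)))
        x,y,w,h=cv2.boundingRect(b); g=im[y:y+h,x:x+w].max(2); m=np.uint8(g<50)*255
        f=np.zeros(im.shape[:2],np.uint8); cv2.fillPoly(f,[b],255); 
        for k in blobs(m&f[y:y+h,x:x+w],20)[:3]: k=k+[x,y]; print("knob",k.mean(0),len(k),plane(c,[(k.min(0)+k.max(0))/2],.08),circ(plane(c,k,.09)))
im=cv2.imread("pics/top0.png");cv2.imwrite("pics/crop.png",cv2.resize(im[170:280,130:270],None,fx=5,fy=5,interpolation=2))
E
```

```text
top tray [411.9153 235.6102] [ 0.4733 -0.3338  0.111   0.0005]
top tray [314.3121 203.6358] [0.5901 0.0112 0.1107 0.0005]
top lid [223.8153 230.242 ] [0.497  0.3264 0.0965 0.0006]
knob [222.6667 229.8889] 27 [[0.4965 0.3253 0.08  ]] [0.4964 0.3231 0.0155 0.0011]
side tray [324.0963 216.5111] [0.5857 0.0168 0.1137 0.0019]
side tray [388.2881 179.3277] [ 0.4691 -0.3274  0.1143  0.0026]
side lid [297.9863 273.0479] [0.4946 0.3285 0.097  0.0007]
knob [297.6774 267.3548] 31 [[0.4936 0.3306 0.08  ]] [0.4883 0.3359 0.0209 0.0036]
```

View pics/crop.png

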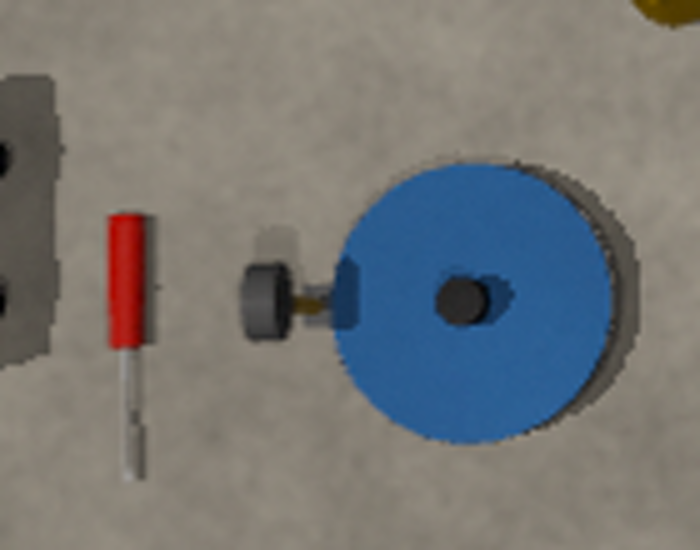

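The lid centre is about (0.496, 0.326) and the tray about (0.589, 0.013). Both fitted radii match the given sizes. The gauge lies towards world +y, so I'll grip with the fingers closing along world x to keep the gripper's body clear of it.

Request:
arm_command --deltas '[0,0,0.42,0.237,0.353,0,91.8,0,0,0.42,0.237,0.353,0,91.8,0,0,0.42,0.237,0.353,0,91.8,0,0,0.42,0.237,0.353,0,91.8,0,0,0.42,0.237,0.353,0,91.8,0,0,0.42,0.237,0.353,0,91.8,0,0,0.42,0.237,0.353,0,91.8,0,0,0.42,0.237,0.353,0,91.8,0,0,0.42,0.237,0.353,0,91.8,0,0,0.833,0.334,0.929,0,91.8,0,0,0.833,0.334,0.929,0,91.8,0,0,0.833,0.334,0.929,0,91.8,0,0,0.833,0.334,0.929,0,91.8,0,0,0.833,0.334,0.929,0,91.8,0,0,0.833,0.334,0.929,0,91.8,0,0,0.833,0.334,0.929,0,91.8,0,0,0.833,0.334,0.929,0,91.8,0,0,0.833,0.334,0.929,0,91.8,0,0,0.833,0.334,0.929,0,91.8,0,0,0.833,0.334,0.929,0,91.8]' --force 30

```text
clock: 2.1
position: [0.4913, 0.2937, 0.2454]
ee_rot: [2.22, 2.222, -0.001]
force: [1.9, -0.4, 0.4]
width: 1.002
gripper_force: 0.0
```

Request:
arm_command --deltas '[0,0,0,0,0,0,91.8,0,0,0,0,0,0,91.8]'

```text
clock: 2.3
position: [0.4906, 0.2932, 0.245]
ee_rot: [-2.216, -2.225, 0.002]
force: [-0.1, -1.0, -0.5]
width: 1.0
gripper_force: 0.0
```

```bash
python3 - <<'E'
from h import *
np.set_printoptions(precision=4,suppress=True)
s=sensors.observe(); print(s["position"],s["ee_rot"],s["joints"])
c=optics.calibration("wrist"); im=optics.get_image("wrist"); cv2.imwrite("pics/w1.png",im)
R=cv2.Rodrigues(c["rvec"])[0]; print("cam",-R.T@c["tvec"],R[2])
for b in blobs(mask(im,(100,100,30),(125,255,255)),300)[:1]:
    print("lid",b.mean(0),circ(plane(c,cv2.convexHull(b)[:,0],.05)))
E
```

```text
[0.4906 0.2932 0.245 ] [-2.2161 -2.2255  0.0018] [-0.1552  0.4341 -0.6674  1.6652  0.289   1.1445 -0.8943]
cam [0.4906 0.3702 0.3845] [-0.0001 -0.2807 -0.9598]
lid [322.1769 149.8384] [0.4959 0.328  0.0961 0.0003]
```

View pics/w1.png

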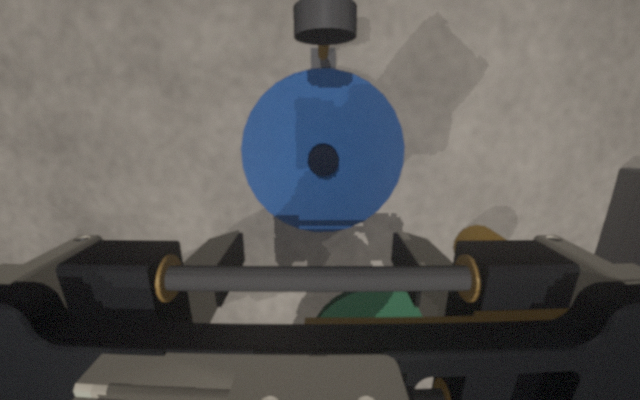

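The wrist view shows the lid centred at (322,150), its knob at (323,160) and the gauge at (325,20). This puts the lid at (0.496, 0.328), matching the top view. Next I descend and grip.

Request:
arm_command --deltas '[0,0,0,0.005,0.034,0,91.8,0,0,0,0.005,0.034,-0.05,91.8,0,0,0,0.005,0.034,-0.1,91.8,0,0,0,0.005,0.034,-0.14,91.8,0,0,0,0.005,0.034,-0.155,91.8,0,0,0,0.005,0.034,-0.166,91.8,0,0,0,0.005,0.034,-0.166,60,0,0,0,0.005,0.034,-0.166,45,0,0,0,0.005,0.034,-0.166,38,0,0,0,0.005,0.034,-0.166,20,0,0,0,0.005,0.034,-0.166,20,0,0,0,0.005,0.034,-0.166,20,0,0,0,0.005,0.034,-0.166,20,0,0,0,0.005,0.034,-0.166,20]' --force 35

```text
clock: 3.75
position: [0.4962, 0.326, 0.0797]
ee_rot: [2.22, 2.223, -0.0]
force: [-0.3, 0.2, 1.2]
width: 0.366
gripper_force: 35.0
```

Request:
arm_command --deltas '[0,0,0,0,0,0.01,20,0,0,0,0,0,0.03,20,0,0,0,0,0,0.06,20,0,0,0,0,0,0.09,20,0,0,0,0,0,0.1,20,0,0,0,0.006,-0.02,0.1,20,0,0,0,0.015,-0.05,0.1,20,0,0,0,0.026,-0.088,0.1,20,0,0,0,0.038,-0.128,0.1,20,0,0,0,0.05,-0.168,0.1,20,0,0,0,0.062,-0.208,0.1,20,0,0,0,0.073,-0.246,0.1,20,0,0,0,0.083,-0.28,0.09,20,0,0,0,0.09,-0.302,0.08,20,0,0,0,0.0925,-0.3125,0.07,20,0,0,0,0.0925,-0.3125,0.06,20,0,0,0,0.0925,-0.3125,0.06,20]'

```text
clock: 5.45
position: [0.5873, 0.0149, 0.138]
ee_rot: [-2.216, -2.223, 0.002]
force: [-1.4, 0.5, -3.3]
width: 0.363
gripper_force: 35.0
```

```bash
python3 - <<'E'
from h import *
np.set_printoptions(precision=4,suppress=True)
s=sensors.observe(); print(s["position"],s["ee_rot"],s["force"],s["width"],s["gripper_force"])
out=[]
for n in("top","side"):
    c=optics.calibration(n); im=optics.get_image(n); out.append(im); cv2.imwrite(f"pics/{n}1.png",im)
    for b in blobs(mask(im,(100,120,40),(125,255,255)),300)[:1]: print(n,circ(plane(c,cv2.convexHull(b)[:,0],s["position"][2]-.027)))
a=cv2.resize(out[0][150:290,180:380],None,fx=3,fy=3); b=cv2.resize(out[1][160:340,200:400],(400,360))
b=cv2.copyMakeBorder(b,0,60,0,0,0)
cv2.imwrite("pics/c1.png",cv2.resize(np.hstack([a,b]),(800,336)))
E
```

```text
[0.5873 0.0149 0.138 ] [-2.2162 -2.2227  0.0024] [-1.3882  0.4976 -3.3165] 0.36340564232536576 34.999544620513916
top [0.5724 0.0687 0.0533 0.0145]
side [0.5847 0.0215 0.0966 0.0008]
```

View pics/c1.png

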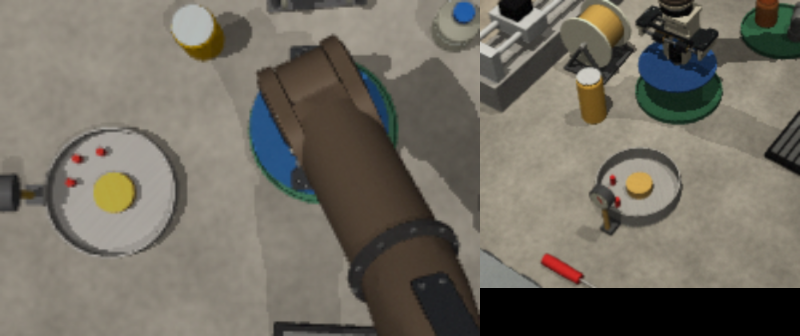

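The lid is held level over the tray. The top crop shows the open tank with the blank at (113,192) and the pins at (78,158), (101,152) and (70,183). I'll correct by a few mm and lower.

Request:
arm_command --deltas '[0,0,0,0.0015,-0.0035,0,20,0,0,0,0.0015,-0.0035,-0.02,20,0,0,0,0.0015,-0.0035,-0.045,20,0,0,0,0.0015,-0.0035,-0.065,20,0,0,0,0.0015,-0.0035,-0.078,20,0,0,0,0.0015,-0.0035,-0.083,20,0,0,0,0.0015,-0.0035,-0.086,20,0,0,0,0.0015,-0.0035,-0.088,20,0,0,0,0.0015,-0.0035,-0.089,20,0,0,0,0.0015,-0.0035,-0.089,20]'

```text
clock: 6.55
position: [0.5906, 0.01, 0.0512]
ee_rot: [2.22, 2.222, 0.001]
force: [-0.1, 0.1, -3.7]
width: 0.358
gripper_force: 35.0
```

Request:
arm_command --deltas '[0,0,0,0,0,-0.001,20,0,0,0,0,0,-0.002,20,0,0,0,0,0,-0.003,20,0,0,0,0,0,-0.003,20]'

```text
clock: 6.95
position: [0.5903, 0.0099, 0.0478]
ee_rot: [2.22, 2.223, 0.0]
force: [1.0, -0.5, -1.5]
width: 0.363
gripper_force: 35.0
```

Request:
arm_command --deltas '[0,0,0,0,0,-0.0005,20,0,0,0,0,0,-0.001,20,0,0,0,0,0,-0.001,20]'

```text
clock: 7.25
position: [0.5903, 0.01, 0.0477]
ee_rot: [2.219, 2.222, -0.0]
force: [-3.9, -1.6, 10.1]
width: 0.36
gripper_force: 35.0
```

The lid is down on the tray floor: contact force came at z 0.0477, as expected. I'll release, rise, and go to a viewing pose behind the tank with the yaw for pushing.

Request:
arm_command --deltas '[0,0,0,0,0,0.001,40,0,0,0,0,0,0.001,70,0,0,0,0,0,0.001,70,0,0,0,0,0,0.001,70,0,0,0,0,0,0.03,70,0,0,0,0,0,0.07,70,0,0,0,0,0,0.12,70,0,0,0,0,0,0.16,60,0,0,0,0,0,0.2,50,0,0,-0.1,-0.03,0.04,0.2,40,0,0,-0.2,-0.06,0.08,0.2,40,0,0,-0.3,-0.09,0.12,0.2,40,0,0,-0.333,-0.12,0.16,0.2,40,0,0,-0.333,-0.15,0.2,0.2,40,0,0,-0.333,-0.17,0.23,0.2,40,0,0,-0.333,-0.17,0.23,0.2,40,0,0,-0.333,-0.17,0.23,0.2,40]'

```text
clock: 8.95
position: [0.4199, 0.2405, 0.2468]
ee_rot: [2.717, 1.576, 0.0]
force: [0.4, -0.4, -0.3]
width: 0.436
gripper_force: 0.0
```

```bash
cat > m.py <<'E'
from h import *
import sys
np.set_printoptions(precision=4,suppress=True)
s=sensors.observe(); print(s["clock"],s["position"],s["ee_rot"],s["width"])
def meas(n):
    c=optics.calibration(n); im=optics.get_image(n); cv2.imwrite(f"pics/{n}{sys.argv[1]}.png",im)
    for b in blobs(mask(im,(18,110,40),(32,255,255)),40)[:6]:
        q=circ(plane(c,cv2.convexHull(b)[:,0],.03))
        if .02<q[2]<.04: print(n,"blank",b.mean(0),q)
    for b in blobs(mask(im,(0,120,40),(8,255,255))|mask(im,(172,120,40),(180,255,255)),6)[:8]:
        m=b.mean(0); p=plane(c,[m],.019)[0]
        if np.hypot(*(p[:2]-[.4965,.327]))<.1: print(n,"pin",m,cv2.contourArea(b),p[:2],"top",plane(c,[m],.032)[0,:2])
    for b in blobs(mask(im,(100,120,40),(125,255,255)),300)[:1]: print(n,"lid",circ(plane(c,cv2.convexHull(b)[:,0],.018)))
    return im
E
cat > m1.py <<'E'
from m import *
ims=[meas(n) for n in("top","side","wrist")]
cv2.imwrite(f"pics/c{sys.argv[1]}.png",np.hstack([cv2.resize(ims[0][150:300,180:370],(380,300)),cv2.resize(ims[2],(420,300))]))
E
python3 m1.py 2
```

```text
8.95 [0.4199 0.2405 0.2468] [2.717  1.5763 0.0004] 0.43573234492174484
top blank [421.6889 218.7111] [ 0.5308 -0.3678  0.0287  0.0005]
top blank [228.     229.1364] [0.4989 0.3174 0.0288 0.0021]
top blank [264.6557 167.0164] [0.7286 0.1926 0.0352 0.0023]
top blank [  1.9667 393.4333] [-0.0424  1.0717  0.0201  0.0023]
top pin [209.  225.7] 8.0 [0.5138 0.3853] top [0.5133 0.3824]
top pin [211.7778 215.8889] 6.5 [0.5485 0.3759] top [0.5478 0.373 ]
top lid [0.5916 0.011  0.0968 0.0006]
side blank [299.2553 275.3404] [0.4925 0.3255 0.0332 0.0018]
side pin [285.3846 285.7692] 12.5 [0.5135 0.3833] top [0.5072 0.3903]
side pin [282.4615 272.2308] 11.5 [0.5576 0.3406] top [0.5509 0.348 ]
side lid [0.6001 0.0323 0.081  0.0182]
wrist blank [339.146   90.6934] [0.4974 0.3207 0.0285 0.0002]
wrist blank [388.7597 279.4496] [0.421  0.0654 0.0364 0.006 ]
wrist blank [278.4421 320.5895] [0.258  0.0758 0.0244 0.0068]
wrist pin [353.4  25.2] 94.5 [0.5489 0.3773] top [0.5458 0.3747]
wrist pin [323.6176  34.0588] 94.0 [0.5139 0.3863] top [0.5119 0.3835]
wrist pin [374.8667  48.8667] 76.0 [0.5591 0.342 ] top [0.5556 0.3407]
wrist lid [0.6001 0.0339 0.0799 0.0117]
```

View pics/c2.png

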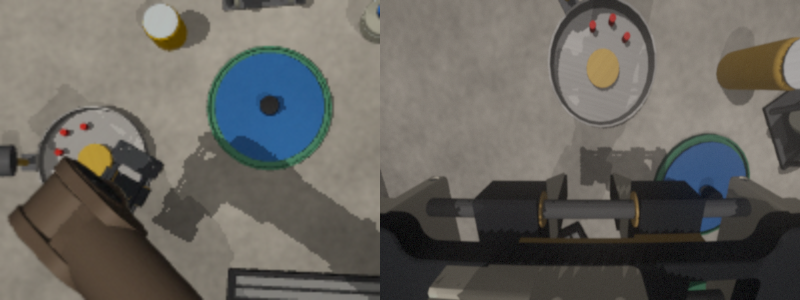

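The lid sits centred and flat in the tray. In the wrist picture the pins are at (353,25), (324,34) and (375,49) and the blank is at (339,91). That gives the nest at about (0.524, 0.351), tank +x at about 46°, and the blank at (0.497, 0.321), 40 mm away. These agree with the given geometry. I'll push with the two fingertips 40 mm apart as a cradle.

Request:
arm_command --deltas '[0,0,0,0.026,0.018,0,40,0,0,0,0.0525,0.037,0,40,0,0,0,0.0525,0.037,-0.04,40,0,0,0,0.0525,0.037,-0.08,40,0,0,0,0.0525,0.037,-0.12,40,0,0,0,0.0525,0.037,-0.16,40,0,0,0,0.0525,0.037,-0.19,40,0,0,0,0.0525,0.037,-0.205,40,0,0,0,0.0525,0.037,-0.215,40,0,0,0,0.0525,0.037,-0.215,40]'

```text
clock: 10.1
position: [0.473, 0.2765, 0.0313]
ee_rot: [2.72, 1.572, -0.001]
force: [-0.6, -0.4, 0.1]
width: 0.438
gripper_force: 0.0
```

```bash
cat > m2.py <<'E'
from m import *
im=meas("wrist"); cv2.imwrite(f"pics/c{sys.argv[1]}.png",im)
E
python3 m2.py 3
```

```text
10.1 [0.473  0.2765 0.0313] [ 2.7197  1.5722 -0.0012] 0.43812942360600815
wrist blank [316.9689 169.2795] [0.4976 0.3208 0.0291 0.0002]
wrist blank [427.9029 317.5229] [0.5014 0.1914 0.0389 0.0075]
wrist blank [259.9914 320.2931] [0.4097 0.2378 0.0358 0.0032]
wrist pin [350.6139  16.4455] 762.5 [0.5489 0.377 ] top [0.5456 0.3741]
wrist pin [277.2637  38.4176] 723.5 [0.5131 0.3864] top [0.5129 0.3827]
wrist pin [401.7935  73.7609] 591.0 [0.559  0.3413] top [0.5549 0.3415]
```

View pics/c3.png

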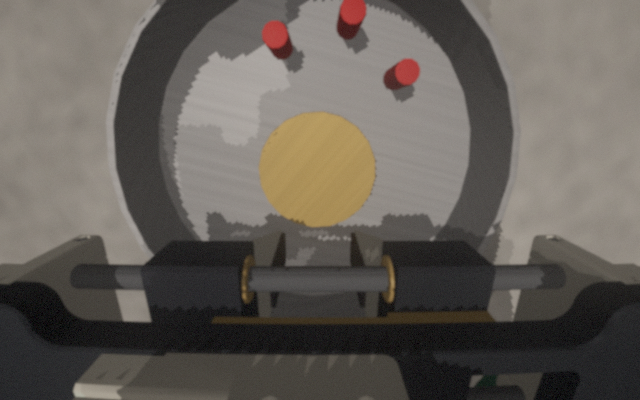

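The blank is centred ahead of the fingers at (317,169), with the pins at (277,38), (351,16) and (402,74). I'll push slowly and stop short of the pins.

Request:
arm_command --deltas '[0,0,0,0.005,0.009,0,40,0,0,0,0.009,0.0166,0,40,0,0,0,0.0115,0.0195,0,40,0,0,0,0.014,0.0225,0,40,0,0,0,0.0165,0.0255,0,40,0,0,0,0.019,0.0285,0,40,0,0,0,0.0215,0.0315,0,40,0,0,0,0.024,0.0345,0,40,0,0,0,0.0265,0.0375,0,40,0,0,0,0.029,0.0402,0,40,0,0,0,0.03,0.0415,0,40,0,0,0,0.03,0.0415,0,40]'

```text
clock: 11.35
position: [0.5027, 0.3183, 0.032]
ee_rot: [2.719, 1.573, -0.001]
force: [-2.2, -3.2, 4.4]
width: 0.437
gripper_force: 3.2
```

```bash
python3 m2.py 4; python3 -c "
from h import *;print(sensors.observe()['force'])"
```

```text
11.35 [0.5027 0.3183 0.032 ] [ 2.7187  1.5732 -0.0008] 0.43673671563307415
wrist blank [317.4713 203.5414] [0.5185 0.3465 0.0296 0.0005]
wrist blank [123.1111  34.537 ] [0.4731 0.4561 0.0335 0.0044]
wrist blank [250.4796 320.2036] [0.4388 0.2903 0.0249 0.0037]
wrist pin [385.3425 175.863 ] 500.5 [0.5581 0.34  ] top [0.5566 0.3439]
wrist pin [271.2466 146.9041] 457.5 [0.5118 0.385 ] top [0.5142 0.385 ]
wrist pin [339.3333 128.5   ] 409.0 [0.5482 0.3751] top [0.5476 0.376 ]
[-2.83764186 -3.51450924  4.69039156]
```

View pics/c4.png

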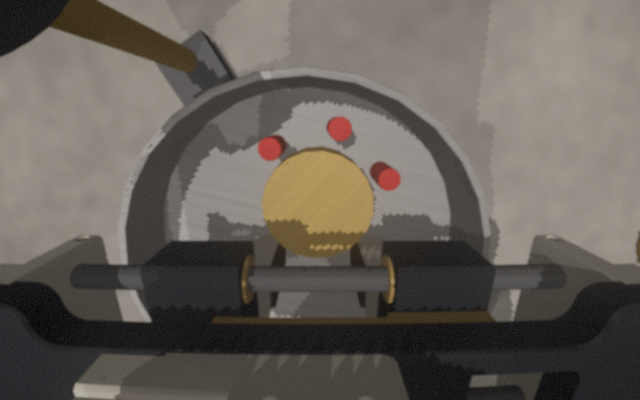

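The cradle holds the blank as predicted, at (317,203), with the pins at (271,147), (339,128) and (386,177). About 6 mm remains, so I'll creep up while watching the force.

Request:
arm_command --deltas '[0,0,0,0.001,0.001,0,40,0,0,0,0.002,0.002,0,40,0,0,0,0.003,0.003,0,40,0,0,0,0.004,0.004,0,40,0,0,0,0.004,0.004,0,40]'

```text
clock: 11.9
position: [0.5063, 0.322, 0.0318]
ee_rot: [2.719, 1.573, -0.002]
force: [-3.6, -5.0, 6.1]
width: 0.433
gripper_force: 3.9
```

Request:
arm_command --deltas '[0,0,0,0.0005,0.0005,0,40,0,0,0,0.001,0.001,0,40,0,0,0,0.0015,0.0015,0,40,0,0,0,0.0015,0.0015,0,40]'

```text
clock: 12.3
position: [0.5066, 0.3223, 0.0316]
ee_rot: [2.718, 1.573, -0.007]
force: [-8.4, -7.8, 9.2]
width: 0.437
gripper_force: 6.6
```

Request:
arm_command --deltas '[0,0,0,0.0005,0.0005,0,40,0,0,0,0.001,0.001,0,40,0,0,0,0.001,0.001,0,40]'

```text
clock: 12.6
position: [0.5069, 0.3224, 0.0314]
ee_rot: [2.717, 1.572, -0.01]
force: [-10.2, -10.6, 12.9]
width: 0.439
gripper_force: 8.4
```

```bash
python3 m2.py 5; python3 - <<'E'
import cv2
im=cv2.imread("pics/c5.png"); cv2.imwrite("pics/c5z.png",cv2.resize(im[100:290,210:440],None,fx=3,fy=3,interpolation=cv2.INTER_NEAREST))
E
```

```text
12.6 [0.5069 0.3224 0.0314] [ 2.7168  1.5724 -0.0099] 0.43862459652042823
wrist blank [317.5423 204.7837] [0.5223 0.3504 0.0297 0.0006]
wrist blank [117.9207  50.3628] [0.4686 0.4509 0.0361 0.0034]
wrist pin [381.9067 186.4267] 514.5 [0.5578 0.34  ] top [0.5568 0.3443]
wrist pin [268.8333 158.3889] 482.0 [0.5116 0.3845] top [0.5145 0.385 ]
wrist pin [335.7647 140.1324] 428.0 [0.5477 0.3749] top [0.5475 0.3762]
```

View pics/c5z.png

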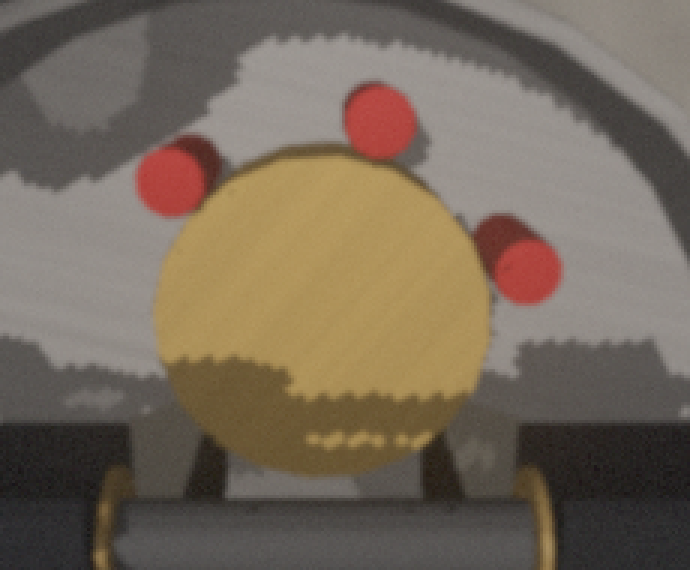

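The zoomed view shows the blank against the pins at (175,180), (380,120) and (527,270). I'll check the three distances using the bright pin tops only.

```bash
cat > d.py <<'E'
from h import *
import sys
def gaps(im,c):
    B=[q for q in(circ(plane(c,cv2.convexHull(b)[:,0],.03)) for b in blobs(mask(im,(18,110,40),(32,255,255)),3000)) if .026<q[2]<.033][0]
    print("blank",B.round(4))
    for b in blobs(mask(im,(0,120,150),(8,255,255))|mask(im,(172,120,150),(180,255,255)),100)[:3]:
        q=circ(plane(c,cv2.convexHull(b)[:,0],.032)); print("pin",q.round(4),"dist mm",1e3*np.hypot(*(q-B)[:2]))
if __name__=="__main__":
    gaps(cv2.imread(sys.argv[1]),optics.calibration("wrist"))
E
python3 d.py pics/c5.png
```

```text
blank [0.5223 0.3504 0.0297 0.0006]
pin [5.476e-01 3.760e-01 5.500e-03 1.000e-04] dist mm 36.003429395018955
pin [5.128e-01 3.848e-01 5.400e-03 1.000e-04] dist mm 35.683443483930326
pin [0.5575 0.3414 0.0055 0.    ] dist mm 36.300366944132904
```

All three distances are 36 mm within 0.4 mm. I'll press lightly to each side to make sure it's seated, then back off.

Request:
arm_command --deltas '[0,0,0,0.001,-0.0005,0,40,0,0,0,0.002,-0.0005,0,40,0,0,0,0.001,0.0005,0,40,0,0,0,-0.0002,0.0015,0,40,0,0,0,0.0005,0.0005,0,40]'

```text
clock: 13.15
position: [0.5076, 0.3226, 0.0312]
ee_rot: [2.717, 1.572, -0.01]
force: [-10.3, -8.3, 9.8]
width: 0.436
gripper_force: 9.0
```

```bash
python3 m2.py 6 | head -2; python3 d.py pics/c6.png;python3 -c "
from h import *;print(sensors.observe()['force'])"
```

```text
13.15 [0.5076 0.3226 0.0312] [ 2.7167  1.5719 -0.0096] 0.435673585448036
wrist blank [316.8567 205.3988] [0.5231 0.3505 0.0296 0.0006]
blank [0.523  0.3505 0.0296 0.0006]
pin [5.476e-01 3.760e-01 5.500e-03 1.000e-04] dist mm 35.38177624606547
pin [5.128e-01 3.848e-01 5.400e-03 1.000e-04] dist mm 35.74337614472602
pin [0.5574 0.3414 0.0054 0.    ] dist mm 35.59356962367527
[ -9.25780913 -10.28053097   9.60956448]
```

It is now evenly seated, with distances of 35.4 to 35.7 mm. I'll retract straight back and rise.

Request:
arm_command --deltas '[0,0,0,-0.001,-0.0015,0,40,0,0,0,-0.002,-0.003,0,40,0,0,0,-0.004,-0.007,0,40,0,0,0,-0.009,-0.015,0,40,0,0,0,-0.016,-0.028,0,40,0,0,0,-0.022,-0.038,0,40,0,0,0,-0.022,-0.038,0.02,40,0,0,0,-0.022,-0.038,0.06,40,0,0,0,-0.022,-0.038,0.06,40,0,0,0,-0.022,-0.038,0.06,40]'

```text
clock: 14.2
position: [0.4884, 0.2875, 0.0927]
ee_rot: [2.719, 1.573, 0.004]
force: [1.0, -0.3, -0.0]
width: 0.436
gripper_force: 0.0
```

```bash
python3 m2.py 7; python3 d.py pics/c7.png;python3 -c "
from h import *;print(sensors.observe()['force'])"
```

```text
14.2 [0.4884 0.2875 0.0927] [2.7194 1.5726 0.0042] 0.43550297622405554
wrist blank [315.5167 125.2292] [0.523  0.3502 0.0291 0.0002]
wrist blank [614.3539 177.4321] [0.7114 0.1999 0.037  0.0042]
wrist blank [388.8385 276.2   ] [0.5047 0.2189 0.0215 0.0034]
wrist blank [248.8889 320.1067] [0.3915 0.2393 0.0284 0.0084]
wrist pin [328.6667  74.5294] 223.5 [0.5486 0.3769] top [0.5472 0.3755]
wrist pin [277.6667  89.0417] 219.0 [0.5122 0.3867] top [0.513  0.3847]
wrist pin [365.1042 113.1042] 206.0 [0.5588 0.3407] top [0.5568 0.3415]
wrist lid [0.5462 0.0482 0.0145 0.0013]
blank [5.223e-01 3.496e-01 2.900e-02 2.000e-04]
pin [5.469e-01 3.754e-01 5.200e-03 1.000e-04] dist mm 35.63135297476342
pin [5.121e-01 3.842e-01 5.100e-03 1.000e-04] dist mm 35.970781451997176
pin [5.567e-01 3.410e-01 5.100e-03 1.000e-04] dist mm 35.47613132956168
[ 0.06936138 -0.60398967  0.42704606]
```

Request:
arm_command --deltas '[0,0,0,0,0,0.05,40,0,0,0,0,0,0.1,40,0,0,0,0,0,0.1,40,0,0,0,0,0,0.1,40]'

```text
clock: 14.65
position: [0.488, 0.2873, 0.1918]
ee_rot: [2.719, 1.573, 0.001]
force: [-0.6, 0.7, -0.2]
width: 0.436
gripper_force: 0.0
```

```bash
python3 -c "
from cell import arm; print(arm.sign_off())"
```

```text
the job is handed in; nothing more can be done
None
```

The lid is flat and knob up in the empty drip tray, the blank measures as touching all three pins (35.5–36.0 mm from each pin axis against 36 nominal), and the job was handed in at about 14.7 s, with no verdict returned.

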